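# Roll specimen vials onto the viewing lines

## Robot

A 6-joint arm with a two-finger parallel gripper is mounted at the origin on the work surface. World frame = base frame: x ahead of the robot, y to its left, z up, the work surface at z = 0. Lengths are in m, angles in rad, forces in N, time in s.
With the tool pointing down it reaches from about 0.3 to 0.875 m from the base axis. Payload 6.4 kg.
Tool frame: the origin (TCP) lies on the centre line of the jaws, within the pads' length; the fingertips stand 14 mm ahead of it and the grasp point (between the pads) lies 5 mm behind it; z points along the fingers, y is the direction in which the jaws open and shut (so a half turn about z gives the same grasp; the last joint's range is limited). The gripper opens to 85 mm and grips with 20 to 120 N. Pads are 22 mm wide; open, the fingers measure 114 mm over their backs; the gripper's body (76 mm by 85 mm) begins 54 mm behind the grasp point. The pads swing forward as they close: fully open they stand 13 mm farther back than shut.
Start: joints at [1.081, 0.181, 1.607, -0, 1.354, -0.206], TCP at [0.161, 0.552, 0.245] pointing down, gripper open.
Joint ranges: [-2.99, 2.99], [-0.89, 2.07], [0.3, 2.58], [-1.14, 4.28], [0, 2.63], [-3.12, 3.12]. Speed limits (rad/s): [2.57, 2.57, 3.01, 3.14, 3.14, 3.14].

## Interface

Orientations are given as a unit quaternion [w, x, y, z].
In Python, from bench import * gives the robot as it stands.
- The arm moves only by the tool servo_tool, never from a script. Its argument "plan" is a list that holds one entry, the list of rows, each a list of 5 numbers: the shift along the world's x, y, z in m, then the turn about the world's z in rad, then the gripper command: -1 is shut, 1 is fully open, values between are in proportion. In form: [[[tx, ty, tz, roll, claw], ...]]. A call has 1 to 8 rows; each row shifts and turns the commanded pose from where the row before left it; what a row does not reach is not made up. A row lasts 1/10 s, in which the tool goes at most 50 mm and 8.59 degrees, less where a joint would pass 70% of its speed; a pose out of reach is approached as far as the arm can. A call with a gripper value outside its range is refused whole. The fingers move at their own pace and stop on an object; the grip force is fixed at half the most. Time passes only in rows, so rows that do not move let the fingers close. It gives the time, the measured TCP pose, the force and the opening at its end, in the units of the state.
- get_obs(): the state, without advancing time (a new reading comes with each control period).
- camera(name): name is "scene" or "top"; returns a dict with "img" (384x512x3 uint8, blue, green, red), "camera_matrix" (3x3 intrinsics, pixels), "k1" (the pictures are not rectified: a ray, as slopes to the right and down, at radius r is drawn at 1 + k1 r^2 times it, then the intrinsics apply), "rvec" (rotation vector, rad) and "tvec" (3), from world to camera coordinates, as OpenCV has them. Camera axes: x right, y down, z forward; pixel columns grow to the right and rows downward; lengths in m; the calibration is good to about 2 mm. A picture is of the moment at which its call begins. There is no depth.
- hand_in(): hands the job in, once; it reports no verdict.
Trained networks look in a picture, given as the dict that the camera call returned (one of the last four; its "shot" number tells which), for a name from the list of things; names that differ only in an ending like _2 or _b are one class to them, and where a whole thing is asked for, a point or a joint stands for the part that bears it (a point fixed in the world has none). Each returns a list of dicts, best first, with "conf" (0 to 1); they miss things now and then, are a little off and sometimes report something else, mostly with a low value. They report only what shows in the picture. A call takes as long as a camera call. They do not tell look-alikes from the thing itself.
- trace(picture, thing): "mask" (384x512 bool, what is visible of it) and "rect" ([left, top, right, bottom] as shares, 0 to 1, of the picture: columns of its width, rows of its height, round what is visible of it).
- pinpoint(picture, thing): "centre" ([row, column] as shares, 0 to 1, of the picture: columns of its width, rows of its height: a listed point, or the origin of a listed thing).
The state is a dict: "time_s": time; "q": joint angles; "dq": joint speeds; "joint_efforts": joint torques, N m; "eef_pos": TCP position; "eef_rot": TCP orientation; "wrist_force": force on the tool from outside, world axes, zero at the start; "torque": the same for the moment, N m; "opening": opening from 0.0 (shut) to 1.0 (fully open).
Only numpy, scipy, OpenCV 4.12 (cv2) and the standard library are available. Lean on these libraries where they do the work, as an engineer would, in place of code of your own. Each camera call takes 0.05 s, during which the arm holds its last target.

## Task

The two glass specimen vials on the white viewing board must be lined up for viewing: with your fingertips only, gently roll the red-capped vial sideways until it lies along the red line, its axis over the line, and then roll the blue-capped vial onto the blue line in the same way. Roll them on the board without pinching, lifting or just dragging them, and leave the jars, bottle, pot and tray where they are.

Things in the scene. Friction and masses are not known exactly. Their poses are not given: they have to be found in the camera images.
- board: White viewing board with a grippy face (a vial sinks only 0.5 mm at 10 N; a 5 N press is ample), fixed to the bench, 320 mm (its x) x 320 mm (its y) x 6 mm thick. Origin at the centre of its underside, on the bench; its top face is 6 mm above the origin. The vials start between the lines, 45 to 85 mm from their own: one in the half nearer the robot, the other beyond it, about 110 mm apart along the lines, so each can roll past the other.
- line_red: The red line: a flat red strip printed on the viewing board, 250 mm long (its x axis) and 12 mm wide (its y axis), not raised. Origin at its middle, at the board's surface. It runs parallel to the board's x, 65 mm to one side of the board's middle; on which side each colour lies varies.
- vial_red: Closed amber glass vial, red cap: a lying cylinder 36 mm in diameter, 76 mm long with its 22 mm cap at the +x end. Origin at its middle, on its axis, 18 mm above the board's top. x is its axis, near parallel to the lines at first; z is up at first and turns as it rolls. A fingertip stroked across its top rolls it half as far as the tip moves; an upright finger pushing it from behind below mid-height also rolls it, but it may coast 20 mm on.
- line_blue: The blue line: a flat blue strip printed on the viewing board, 250 mm long (its x axis) and 12 mm wide (its y axis), not raised. Origin at its middle, at the board's surface. It runs parallel to the board's x, 65 mm to one side of the board's middle; on which side each colour lies varies.
- vial_blue: Closed amber glass vial, blue cap: a lying cylinder 36 mm in diameter, 76 mm long with its 22 mm cap at the +x end. Origin at its middle, on its axis, 18 mm above the board's top. x is its axis, near parallel to the lines at first; z is up at first and turns as it rolls. A fingertip stroked across its top rolls it half as far as the tip moves; an upright finger pushing it from behind below mid-height also rolls it, but it may coast 20 mm on.
- pot: Bystander, to be left alone: white specimen pot, 42 mm diameter, 45 mm tall, green lid, standing on the far edge of the viewing board. Origin at the centre of its underside.
- jar_a: Bystander, to be left alone: clear jar with dark contents and orange lid, 84 mm diameter, 120 mm tall. Origin at the centre of its underside.
- jar_b: Bystander, to be left alone: clear jar with green contents and yellow lid, 70 mm diameter, 100 mm tall. Origin at the centre of its underside.
- dropper: Bystander, to be left alone: green bottle with white cap, 34 mm diameter, 90 mm tall. Origin at the centre of its underside.
- tablets: Bystander, to be left alone: red jar with orange cap, 60 mm diameter, 100 mm tall. Origin at the centre of its underside.
- slides: Bystander, to be left alone: open plywood slide tray with three compartments, 90 x 120 x 30 mm. Origin at the centre of its underside.
Things that resemble listed ones, but are neither listed nor needed, are in the scene too. Leave any purple look-alike of the vial_blue alone.

How it is judged:
On the way, in this order (a step that is already met when the one before it is completed fails the run):
1. the red-capped vial rolls: it has turned at least an eighth of a turn on the board (angle between vial_red's own z axis and vertical above 0.8 rad), for 0.02 s.
2. the red-capped vial lies still along the red line (y of vial_red in the frame of line_red between -0.006 and 0.006 m and x of vial_red in the frame of line_red between -0.09 and 0.09 m and angle between the x axis of vial_red and the x axis of line_red, either way round below 0.15 rad and height (world z) of vial_red between 0.021 and 0.027 m and linear speed of vial_red below 0.005 m/s), for 0.2 s.
3. the blue-capped vial rolls: it has turned at least an eighth of a turn on the board (angle between vial_blue's own z axis and vertical above 0.8 rad), for 0.02 s.
4. the blue-capped vial lies still along the blue line (y of vial_blue in the frame of line_blue between -0.006 and 0.006 m and x of vial_blue in the frame of line_blue between -0.09 and 0.09 m and angle between the x axis of vial_blue and the x axis of line_blue, either way round below 0.15 rad and height (world z) of vial_blue between 0.021 and 0.027 m and linear speed of vial_blue below 0.005 m/s), for 0.2 s.
At the end, for the whole second after the job is handed in: Each vial lies at rest on the board along the line of its cap's colour: its axis within 6 mm of the line's middle (over the 12 mm strip), within 0.15 rad of parallel to it, and its whole length within the strip's ends to about a millimetre or two (all of step 2 and all of step 4); the robot touches nothing.
It fails at once if a vial is lifted more than 8 mm off the board (height (world z) of any of vial_red, vial_blue above 0.032 m).
It fails at once if a vial is pressed or squeezed hard by the fingers, over 80 N (contact force between any of vial_red, vial_blue and the fingers above 80 N).
It fails at once if a bystander is moved more than 12 mm (distance of any of pot, jar_a, jar_b, dropper, tablets, slides from where it was at the start of the episode above 0.012 m).
It fails at once if a bystander is tipped more than 0.3 rad (angle between any of pot, jar_a, jar_b, dropper, tablets, slides's own z axis and vertical above 0.3 rad).
It also fails if it takes over 58 s, if anything falls off the work surface, if the arm or the gripper's body presses on something with over 40 N, if the wrist force passes 120 N, or if a joint passes its speed limit or range.

## Working session

There is one attempt and no reset: what is moved stays moved. The work goes in short steps, Python scripts to look and compute and a tool call to move; the robot and the scene stay as the last step left them, time stands still between calls to the robot, and variables do not carry over. Pictures are saved under pics/ and viewed, and the job is handed in when it is done.

Besides the shell and the picture viewer there is one more tool, called after "Call:" as name(argument=value, ...), one argument or row to a line, values as JSON. servo_tool: Moves the arm, as the interface text tells. Its arguments: {"type":"object","properties":{"plan":{"type":"array"}},"required":["plan"]}

```bash
mkdir -p pics; ls; cat > h.py <<'E'
from bench import *
import numpy as np, cv2
def proj(c,P):
    R,_=cv2.Rodrigues(np.array(c["rvec"],float)); X=R@np.array(P,float)+np.array(c["tvec"]).ravel()
    s=X[:2]/X[2]; s=s*(1+c["k1"]*(s@s)); K=np.array(c["camera_matrix"]); return K[0,0]*s[0]+K[0,2],K[1,1]*s[1]+K[1,2]
def ray(c,u,v,z):
    K=np.array(c["camera_matrix"]); d=np.array([(u-K[0,2])/K[0,0],(v-K[1,2])/K[1,1]]); s=d.copy()
    for _ in range(30): s=d/(1+c["k1"]*(s@s))
    R,_=cv2.Rodrigues(np.array(c["rvec"],float)); t=np.array(c["tvec"],float).ravel()
    o=-R.T@t; w=R.T@np.array([s[0],s[1],1]); return o+w*(z-o[2])/w[2]
E
python3 - <<'E'
from h import *
for n in("scene","top"):
    c=camera(n); cv2.imwrite(f"pics/{n}0.png",c["img"])
    R,_=cv2.Rodrigues(np.array(c["rvec"],float)); print(n,(-R.T@np.array(c["tvec"]).ravel()).round(3),R.round(2).tolist(),c["k1"])
    for t,z in(("vial_red",.024),("vial_blue",.024),("line_red",.006),("line_blue",.006),("pot",.006),("board",0.006),("jar_a",0),("jar_b",0),("dropper",0),("tablets",0),("slides",0)):
        for p in pinpoint(c,t):
            u,v=p["centre"][1]*512,p["centre"][0]*384
            print(t,round(p["conf"],2),round(u),round(v),ray(c,u,v,z).round(4))
print(get_obs())
E
```

```text
pics
scene [ 1.157 -0.348  1.034] [[0.45, 0.89, 0.0], [0.72, -0.37, -0.59], [-0.52, 0.27, -0.81]] -0.00800367044286379
vial_red 0.82 296 211 [0.6127 0.0294 0.024 ]
vial_blue 0.9 211 254 [ 0.6286 -0.2402  0.024 ]
vial_blue 0.64 290 127 [0.3128 0.1762 0.024 ]
vial_blue 0.52 278 189 [0.519  0.0195 0.024 ]
line_red 0.54 263 216 [ 0.5737 -0.0558  0.006 ]
line_blue 0.59 299 195 [0.5569 0.0716 0.006 ]
line_blue 0.22 277 191 [0.5126 0.0202 0.006 ]
pot 0.5 326 229 [0.6953 0.0816 0.006 ]
board 0.61 279 204 [0.5594 0.0045 0.006 ]
board 0.23 186 287 [ 0.6777 -0.3333  0.006 ]
jar_a 0.97 340 130 [0.3846 0.3309 0.    ]
jar_b 0.97 340 130 [0.3846 0.3309 0.    ]
dropper 0.66 186 286 [ 0.6726 -0.3307  0.    ]
tablets 0.64 400 188 [0.6711 0.3594 0.    ]
slides 0.87 140 205 [ 0.3715 -0.3629  0.    ]
top [ 0.397 -0.01   1.092] [[0.02, -1.0, -0.02], [-0.99, -0.02, -0.1], [0.1, 0.02, -0.99]] -0.13693920274580582
vial_red 0.95 249 157 [0.6101 0.025  0.024 ]
vial_red 0.2 228 177 [0.5541 0.0819 0.024 ]
vial_blue 0.93 349 156 [ 0.6192 -0.2488  0.024 ]
vial_blue 0.92 194 268 [0.3063 0.1698 0.024 ]
vial_blue 0.6
[... 631 characters left out ...]
0.    ]
{'time_s': 1.2, 'q': array([ 1.08071005e+00,  1.80775792e-01,  1.60702658e+00, -1.72467489e-05,
        1.35378697e+00, -2.06316351e-01]), 'dq': array([-2.01144856e-05,  1.08269454e-03, -2.03261716e-03, -1.54287727e-03,
        4.17942038e-04, -1.53349725e-03]), 'joint_efforts': array([ 4.69545212e-04, -4.44853985e+01, -3.51679873e+01, -2.35880862e-04,
        5.39424691e-04,  4.27937749e-06]), 'eef_pos': array([0.16098659, 0.55200972, 0.24528922]), 'eef_rot': array([ 8.48032970e-06,  1.41407548e-01,  9.89951466e-01, -1.31800927e-06]), 'wrist_force': array([ 0.50242734, -1.23706776, -0.4149896 ]), 'torque': array([-0.08088995,  0.0308576 ,  0.00446716]), 'opening': 1.000945389359273}
```

```bash
python3 - <<'E'
import cv2
a=cv2.imread("pics/top0.png")[100:260,180:330]; cv2.imwrite("pics/topc.png",cv2.resize(a,None,fx=3.6,fy=3.6,interpolation=2))
E
```

```text
(no output)
```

View pics/top0.png

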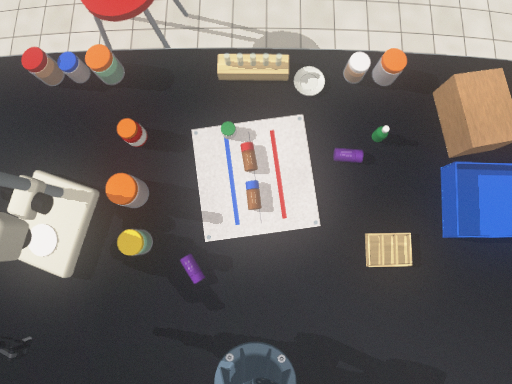

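View pics/scene0.png

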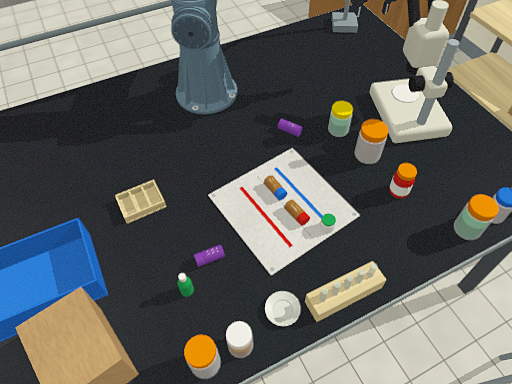

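View pics/topc.png

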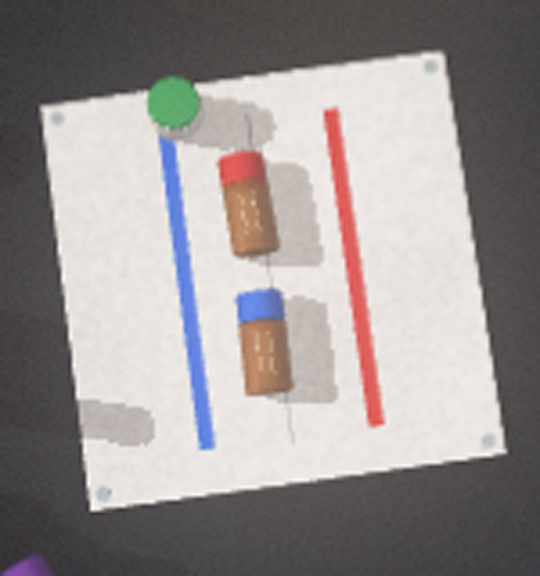

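```bash
cat >> h.py <<'E'
def pts(c,m,z):
    v,u=np.nonzero(m); return np.array([ray(c,a,b,z)[:2] for a,b in zip(u,v)])
def pca(p):
    o=p.mean(0); w,V=np.linalg.eigh(np.cov((p-o).T)); d=V[:,1]; d=d*np.sign(d[0])
    s=(p-o)@d; n=(p-o)@np.array([-d[1],d[0]])
    mid=o+d*(s.max()+s.min())/2+np.array([-d[1],d[0]])*(np.percentile(n,2)+np.percentile(n,98))/2
    return mid,d,np.ptp(s),np.percentile(n,98)-np.percentile(n,2)
def lines(c):
    h=cv2.cvtColor(c["img"],cv2.COLOR_BGR2HSV); out={}
    for n,lo,hi in(("red",(170,120,100),(180,255,255)),("blue",(100,120,80),(125,255,255))):
        m=cv2.inRange(h,lo,hi)
        if n=="red": m|=cv2.inRange(h,(0,140,150),(5,255,255))
        k,l,st,_=cv2.connectedComponentsWithStats(m)
        best=None
        for i in range(1,k):
            if st[i,4]<100: continue
            p=pts(c,l==i,.006)
            if abs(p.mean(0)-[.56,.01]).max()>.15: continue
            r=pca(p)
            if best is None or r[2]>best[2]: best=r
        out[n]=best
    return out
def vial(c,n,near):
    best=None
    for t in trace(c,"vial_"+n):
        p=pts(c,t["mask"],.024); r=pca(p)
        e=np.linalg.norm(r[0]-near)
        if best is None or e<best[0]: best=(e,r,t["conf"])
    return best[1],best[2]
E
python3 - <<'E'
from h import *
for n in("top","scene"):
    c=camera(n); L=lines(c); print(n)
    for k in L:
        r=L[k]; print(k,r[0].round(4),np.arctan2(r[1][1],r[1][0]).round(3),round(r[2],3),round(r[3],3))
    for k,near in(("red",(.61,.025)),("blue",(.51,.018))):
        r,cf=vial(c,k,near); print("vial",k,r[0].round(4),np.arctan2(r[1][1],r[1][0]).round(3),round(r[2],3),round(r[3],3),cf)
        for j in L:
            d=L[j][1]; e=r[0]-L[j][0]; print("  rel",j,"along",(e@d).round(4),"lat",(e@[-d[1],d[0]]).round(4))
    print({t:[ray(c,p["centre"][1]*512,p["centre"][0]*384,0)[:2].round(3).tolist() for p in pinpoint(c,t)[:1]] for t in["dropper"]})
E
```

```text
top
red [ 0.5696 -0.0527] 0.153 0.245 0.008
blue [0.547  0.0748] 0.153 0.241 0.009
vial red [0.6142 0.0276] 0.209 0.081 0.032 0.87
  rel red along 0.0563 lat 0.0726
  rel blue along 0.0593 lat -0.0569
vial blue [0.5081 0.0133] 0.161 0.079 0.036 0.88
  rel red along -0.0507 lat 0.0746
  rel blue along -0.0478 lat -0.0549
{'dropper': [[0.693, -0.335]]}
scene
red [ 0.5733 -0.0522] 0.154 0.246 0.008
blue [0.543  0.0747] 0.154 0.223 0.008
vial red [0.6147 0.028 ] 0.131 0.092 0.037 0.78
  rel red along 0.0532 lat 0.0729
  rel blue along 0.0637 lat -0.0571
vial blue [0.5115 0.0137] 0.079 0.092 0.036 0.83
  rel red along -0.0509 lat 0.0745
  rel blue along -0.0404 lat -0.0554
{'dropper': [[0.674, -0.333]]}
```

Call:
servo_tool(
  plan=[
    [[0.03, -0.036, 0, 0.055, -1], [0.03, -0.036, 0, 0.055, -1], [0.03, -0.036, 0, 0.055, -1], [0.03, -0.036, 0, 0.055, -1], [0.03, -0.036, 0, 0.055, -1], [0.03, -0.036, 0, 0.055, -1], [0.03, -0.036, 0, 0.055, -1], [0.03, -0.036, 0, 0.052, -1]],
  ],
)

```text
time_s: 2.4
eef_pos: [0.402, 0.2624, 0.2456]
eef_rot: [0.0, -0.078, 0.997, 0.0]
wrist_force: [0.8, 0.4, -0.2]
opening: -0.003
```

Call:
servo_tool(
  plan=[
    [[0.032, -0.034, 0, 0, -1], [0.032, -0.034, 0, 0, -1], [0.032, -0.034, 0, 0, -1], [0.032, -0.034, -0.01, 0, -1], [0.032, -0.034, -0.02, 0, -1], [0.032, -0.034, -0.02, 0, -1], [0.02, -0.022, -0.03, 0, -1], [0, 0, 0, 0, -1]],
  ],
)

```text
time_s: 3.2
eef_pos: [0.6113, 0.0358, 0.1606]
eef_rot: [-0.004, -0.074, 0.997, 0.0]
wrist_force: [0.2, 1.1, -1.7]
opening: 0.005
```

Call:
servo_tool(
  plan=[
    [[0, 0, -0.03, 0, -1], [0, 0, -0.03, 0, -1], [0, 0, -0.03, 0, -1], [0, 0, 0, 0, -1], [0, 0, 0, 0, -1]],
  ],
)

```text
time_s: 3.7
eef_pos: [0.6119, 0.0396, 0.0766]
eef_rot: [-0.0, -0.077, 0.997, 0.0]
wrist_force: [1.0, 0.5, 1.2]
opening: 0.003
```

```bash
python3 - <<'E'
from h import *
for n in("scene","top"):
    c=camera(n); cv2.imwrite(f"pics/{n}1.png",cv2.resize(c["img"][80:270,170:370],None,fx=3,fy=3))
print(get_obs()["eef_pos"],get_obs()["wrist_force"])
E
```

```text
[0.61348654 0.03925237 0.07835618] [-0.1643009  -0.44230523 -0.13418714]
```

View pics/scene1.png

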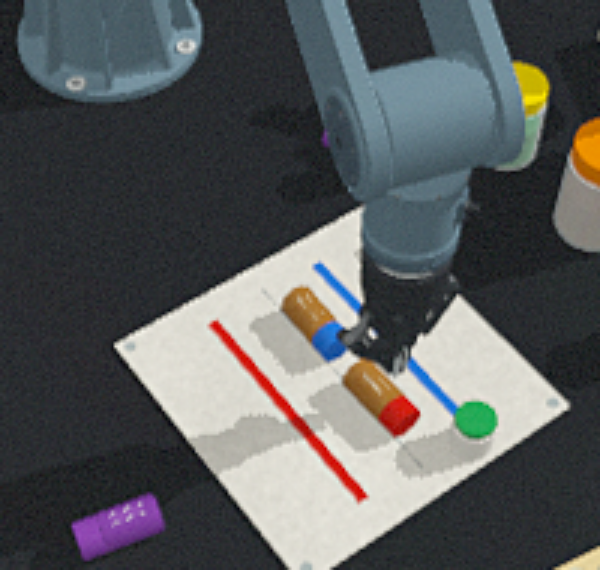

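```bash
python3 - <<'E'
from h import *
c=camera("scene"); 
u,v=proj(c,(0.6135,0.039,.064)); print(u,v,(u-170)*3,(v-80)*3)
u,v=proj(c,(0.6143,0.0277,.042)); print((u-170)*3,(v-80)*3)
print(get_obs()["eef_pos"])
E
```

```text
300.08356230816946 202.14860989631663 390.2506869245084 366.44582968894986
378.6387611483922 384.7589252392128
[0.61359698 0.03917767 0.07849981]
```

View pics/top1.png

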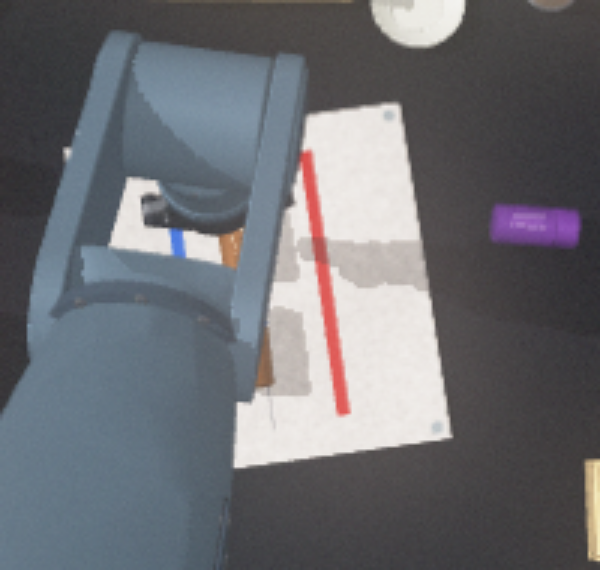

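Call:
servo_tool(
  plan=[
    [[0, 0, -0.01, 0, -1], [0, 0, -0.01, 0, -1], [0, 0, -0.002, 0, -1], [0, 0, 0, 0, -1], [0, 0, 0, 0, -1], [0, 0, 0, 0, -1]],
  ],
)

```text
time_s: 4.45
eef_pos: [0.6127, 0.0392, 0.0549]
eef_rot: [0.001, -0.077, 0.997, 0.0]
wrist_force: [-1.8, 1.1, 9.6]
opening: -0.001
```

Call:
servo_tool(
  plan=[
    [[0, 0, -0.0005, 0, -1], [0, 0, -0.0005, 0, -1], [0, 0, 0, 0, -1], [0, 0, 0, 0, -1]],
  ],
)

```text
time_s: 4.85
eef_pos: [0.6128, 0.0393, 0.0546]
eef_rot: [0.001, -0.077, 0.997, -0.0]
wrist_force: [-4.3, 1.1, 14.8]
opening: 0.0
```

Call:
servo_tool(
  plan=[
    [[0.0008, -0.0054, 0.0004, 0, -1], [0.0008, -0.0054, 0, 0, -1], [0.0008, -0.0054, 0, 0, -1], [0.0008, -0.0054, 0, 0, -1], [0.0008, -0.0054, 0, 0, -1], [0.0008, -0.0054, 0, 0, -1], [0.0008, -0.0054, 0, 0, -1], [0.0008, -0.0054, 0, 0, -1]],
  ],
)

```text
time_s: 5.65
eef_pos: [0.6208, -0.0048, 0.0553]
eef_rot: [0.003, -0.076, 0.997, -0.001]
wrist_force: [3.0, -0.1, 6.4]
opening: -0.002
```

Call:
servo_tool(
  plan=[
    [[0, 0, 0, 0, -1], [0, 0, 0, 0, -1]],
  ],
)

```text
time_s: 5.85
eef_pos: [0.6209, -0.005, 0.0551]
eef_rot: [0.003, -0.076, 0.997, -0.001]
wrist_force: [2.6, -1.1, 8.4]
opening: 0.006
```

```bash
cat > look.py <<'E'
from h import *
import sys
k=sys.argv[1]; near=eval(sys.argv[2]); tag=sys.argv[3]
for n in("top","scene"):
    c=camera(n); cv2.imwrite(f"pics/{n}{tag}.png",cv2.resize(c["img"][80:270,170:370],None,fx=3,fy=3))
    # lines measured at the start, per camera
    d=np.array([np.cos(.1535),np.sin(.1535)]); nn=np.array([-d[1],d[0]])
    L={"red":{"top":(.5696,-.0527),"scene":(.5733,-.0522)},"blue":{"top":(.547,.0748),"scene":(.543,.0747)}}[k][n]
    try:
        r,cf=vial(c,k,near); e=r[0]-L
        print(n,r[0].round(4),"yaw rel",(np.arctan2(r[1][1],r[1][0])-.1535).round(3),"size",round(r[2],3),round(r[3],3),round(cf,2),"along",(e@d).round(4),"lat",(e@nn).round(4))
    except Exception as ex: print(n,ex)
o=get_obs(); print(o["time_s"],o["eef_pos"].round(4),o["wrist_force"].round(1))
E
python3 look.py red "(.617,.01)" 2
```

```text
top [0.6803 0.3593] yaw rel 0.782 size 0.095 0.056 0.54 along 0.1724 lat 0.3902
scene [0.6363 0.0075] yaw rel 0.347 size 0.06 0.043 0.75 along 0.0714 lat 0.0494
6.05 [ 0.6209 -0.0049  0.0551] [ 2.2 -0.9  8.3]
```

View pics/scene2.png

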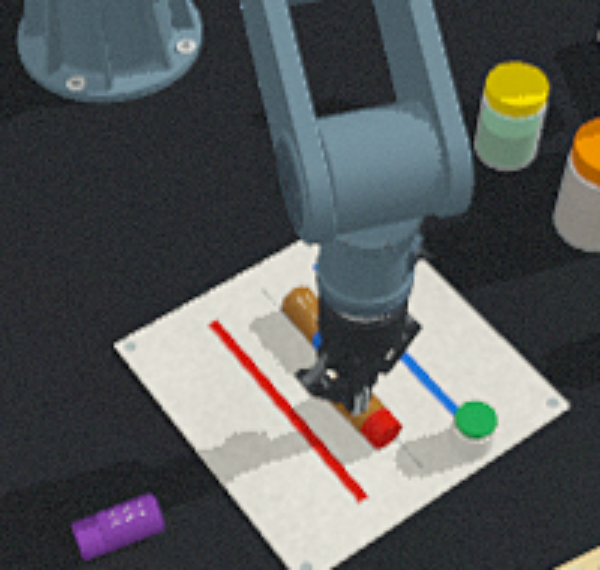

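Call:
servo_tool(
  plan=[
    [[0, 0, 0.004, 0, -1], [0, 0, 0.006, 0, -1], [-0.0018, 0.0109, 0, 0, -1], [-0.0018, 0.0109, 0, 0, -1], [0, 0, -0.005, 0, -1], [0, 0, -0.005, 0, -1], [0, 0, 0, 0, -1], [0, 0, 0, 0, -1]],
  ],
)

```text
time_s: 6.85
eef_pos: [0.6148, 0.0181, 0.0542]
eef_rot: [-0.0, -0.077, 0.997, 0.0]
wrist_force: [-4.6, 1.7, 11.4]
opening: -0.001
```

```bash
python3 look.py red "(.617,.01)" 3
```

```text
top [0.5987 0.0019] yaw rel -1.06 size 0.037 0.025 0.64 along 0.0371 lat 0.0495
scene [0.6225 0.0029] yaw rel 0.141 size 0.086 0.038 0.86 along 0.057 lat 0.0469
7.05 [0.6148 0.0179 0.0542] [-5.4  2.5 11.6]
```

View pics/scene3.png

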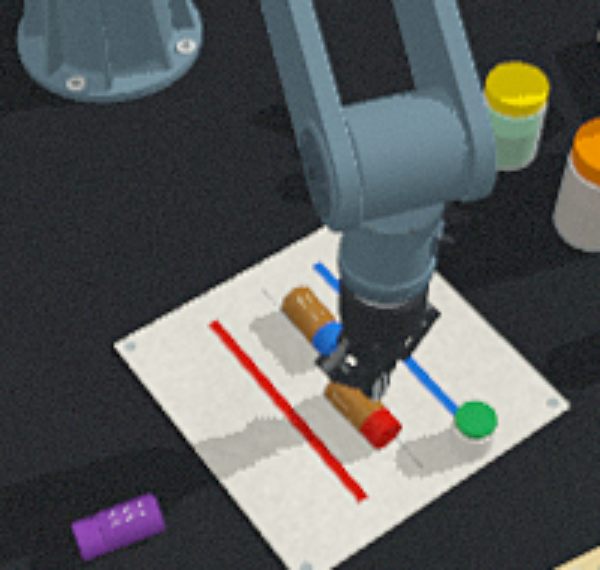

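Call:
servo_tool(
  plan=[
    [[0.0009, -0.0057, 0.0002, 0, -1], [0.0009, -0.0057, 0, 0, -1], [0.0009, -0.0057, 0, 0, -1], [0.0009, -0.0057, 0, 0, -1], [0.0009, -0.0057, 0, 0, -1], [0.0009, -0.0057, 0, 0, -1], [0.0009, -0.0057, 0, 0, -1], [0.0005, -0.0035, 0, 0, -1]],
  ],
)

```text
time_s: 7.85
eef_pos: [0.6232, -0.0269, 0.0553]
eef_rot: [0.002, -0.076, 0.997, -0.001]
wrist_force: [-0.3, -0.5, 10.7]
opening: 0.001
```

Call:
servo_tool(
  plan=[
    [[0, 0, 0, 0, -1], [0, 0, 0, 0, -1], [0, 0, 0.004, 0, -1], [0, 0, 0.006, 0, -1], [-0.0018, 0.0114, 0, 0, -1], [-0.0018, 0.0114, 0, 0, -1], [0, 0, 0, 0, -1], [0, 0, 0, 0, -1]],
  ],
)

```text
time_s: 8.65
eef_pos: [0.6176, -0.002, 0.0631]
eef_rot: [-0.0, -0.077, 0.997, 0.0]
wrist_force: [0.5, -0.5, -0.4]
opening: 0.002
```

```bash
python3 look.py red "(.62,-.02)" 4
```

```text
top [ 0.6019 -0.0241] yaw rel -1.147 size 0.038 0.028 0.57 along 0.0363 lat 0.0234
scene [ 0.6243 -0.0168] yaw rel 0.096 size 0.088 0.036 0.59 along 0.0559 lat 0.0272
8.85 [ 0.618  -0.0031  0.0634] [ 0.1 -0.4  0.5]
```

View pics/scene4.png

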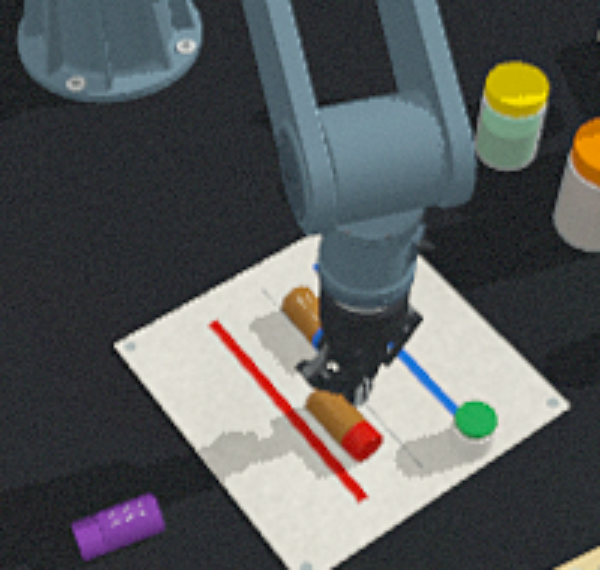

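View pics/top4.png

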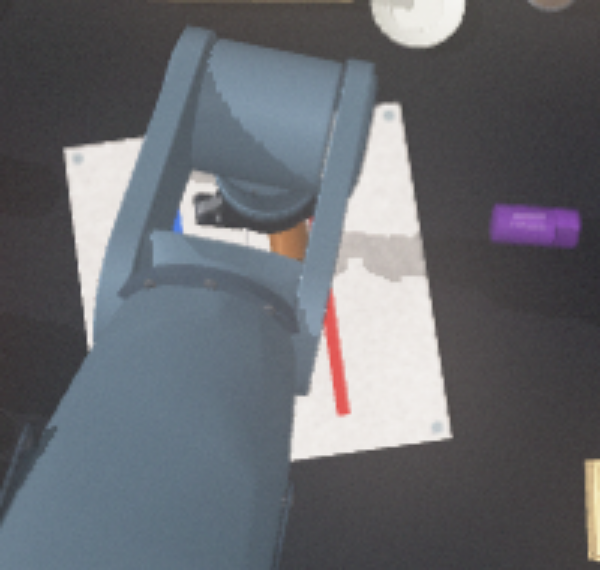

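Call:
servo_tool(
  plan=[
    [[-0.01, 0.03, 0.02, 0, -1], [-0.02, 0.04, 0.02, 0, -1], [-0.02, 0.04, 0.02, 0, -1], [-0.02, 0.04, 0.01, 0, -1], [-0.02, 0.04, 0, 0, -1], [0, 0, 0, 0, -1]],
  ],
)

```text
time_s: 9.45
eef_pos: [0.5255, 0.1911, 0.1339]
eef_rot: [-0.0, -0.079, 0.997, 0.001]
wrist_force: [1.3, -0.2, 0.2]
opening: 0.002
```

```bash
python3 look.py red "(.62,-.02)" 5
```

```text
top [ 0.5667 -0.0531] yaw rel -0.001 size 0.24 0.012 0.57 along -0.0029 lat 0.0001
scene 'NoneType' object is not subscriptable
9.65 [0.5286 0.1862 0.1335] [-0.  -0.6  0.8]
```

View pics/top5.png

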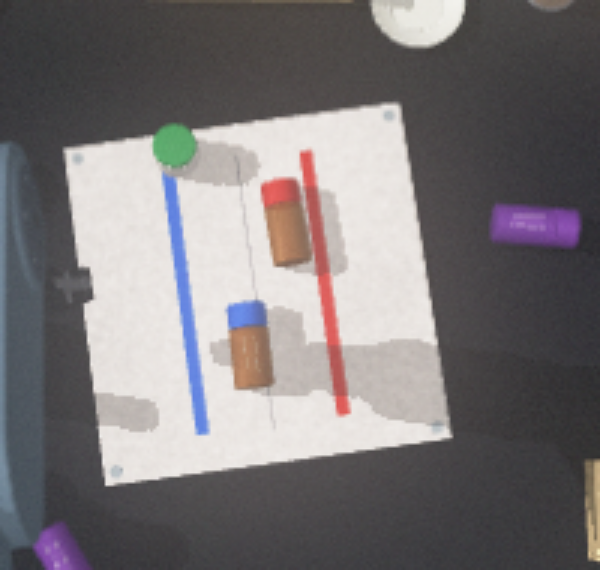

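```bash
cat > look.py <<'E'
from h import *
import sys
k=sys.argv[1]; near=np.array(eval(sys.argv[2])); tag=sys.argv[3]; cams=sys.argv[4:] or ["top","scene"]
for n in cams:
    c=camera(n); cv2.imwrite(f"pics/{n}{tag}.png",cv2.resize(c["img"][80:270,170:370],None,fx=3,fy=3,interpolation=2))
    d=np.array([np.cos(.1535),np.sin(.1535)]); nn=np.array([-d[1],d[0]])
    L={"red":{"top":(.5696,-.0527),"scene":(.5733,-.0522)},"blue":{"top":(.547,.0748),"scene":(.543,.0747)}}[k][n]
    h=cv2.cvtColor(c["img"],cv2.COLOR_BGR2HSV); m=cv2.inRange(h,(7,70,30),(25,255,255))
    q,l,st,_=cv2.connectedComponentsWithStats(m)
    for i in range(1,q):
        if st[i,4]<60: continue
        p=pts(c,l==i,.024)
        if np.linalg.norm(p.mean(0)-near)>.05: continue
        rc=cv2.minAreaRect((p*1000).astype(np.float32)); b=cv2.boxPoints(rc)/1000
        e0,e1=b[1]-b[0],b[2]-b[1]; a,w=(e0,e1) if np.linalg.norm(e0)>np.linalg.norm(e1) else (e1,e0)
        a=a*np.sign(a[0]); yaw=np.arctan2(a[1],a[0])-.1535; mid=b.mean(0)+.011*a/np.linalg.norm(a); e=mid-L
        r=pca(p)
        print(n,mid.round(4),"yaw rel",yaw.round(3),"pca",(np.arctan2(r[1][1],r[1][0])-.1535).round(3),"L,W",np.linalg.norm(a).round(3),np.linalg.norm(w).round(3),"along",(e@d).round(4),"lat",(e@nn).round(4),"pcalat",((r[0]+.011*r[1]-L)@nn).round(4))
o=get_obs(); print(o["time_s"],o["eef_pos"].round(4),o["wrist_force"].round(1))
E
python3 look.py red "(.61,-.02)" 6
python3 look.py blue "(.50,.015)" 7 top
```

```text
top [ 0.6215 -0.0163] yaw rel 0.052 pca 0.008 L,W 0.058 0.034 along 0.0569 lat 0.028 pcalat 0.0275
scene [ 0.6219 -0.0169] yaw rel 0.059 pca -0.116 L,W 0.061 0.037 along 0.0534 lat 0.0275 pcalat 0.0265
9.75 [0.5287 0.1858 0.1333] [-0.5  0.1  0.2]
top [0.5076 0.0144] yaw rel -0.026 pca -0.051 L,W 0.054 0.033 along -0.0482 lat -0.0536 pcalat -0.0539
9.8 [0.5286 0.1858 0.1333] [-0.4 -0.1 -0.2]
```

Call:
servo_tool(
  plan=[
    [[0.02, -0.04, 0, 0, -1], [0.02, -0.04, 0, 0, -1], [0.02, -0.04, 0, 0, -1], [0.02, -0.04, -0.01, 0, -1], [0.0115, -0.0325, -0.03, 0, -1], [0, 0, -0.03, 0, -1], [0, 0, 0, 0, -1], [0, 0, 0, 0, -1]],
  ],
)

```text
time_s: 10.6
eef_pos: [0.6188, -0.0059, 0.063]
eef_rot: [-0.001, -0.076, 0.997, 0.0]
wrist_force: [0.2, 0.5, -0.8]
opening: -0.003
```

Call:
servo_tool(
  plan=[
    [[0, 0, -0.004, 0, -1], [0, 0, -0.004, 0, -1], [0, 0, 0, 0, -1], [0, 0, 0, 0, -1]],
  ],
)

```text
time_s: 11.0
eef_pos: [0.6198, -0.005, 0.0562]
eef_rot: [0.0, -0.077, 0.997, -0.0]
wrist_force: [0.0, -0.1, -0.3]
opening: 0.0
```

Call:
servo_tool(
  plan=[
    [[0, 0, -0.001, 0, -1], [0, 0, 0, 0, -1], [0, 0, 0, 0, -1]],
  ],
)

```text
time_s: 11.3
eef_pos: [0.6199, -0.0054, 0.055]
eef_rot: [0.0, -0.077, 0.997, -0.0]
wrist_force: [0.1, 1.4, 2.6]
opening: 0.0
```

Slightly more press, then stroke 36 mm.

Call:
servo_tool(
  plan=[
    [[0, 0, -0.0008, 0, -1], [0.0008, -0.005, 0, 0, -1], [0.0008, -0.0051, 0, 0, -1], [0.0008, -0.0051, 0, 0, -1], [0.0008, -0.0051, 0, 0, -1], [0.0008, -0.0051, 0, 0, -1], [0.0008, -0.0051, 0, 0, -1], [0.0008, -0.0051, 0, 0, -1]],
  ],
)

```text
time_s: 12.1
eef_pos: [0.6268, -0.0418, 0.0559]
eef_rot: [0.002, -0.076, 0.997, -0.001]
wrist_force: [-0.3, -0.2, 9.5]
opening: 0.001
```

Call:
servo_tool(
  plan=[
    [[0, 0, 0, 0, -1], [0, 0, 0, 0, -1], [0, 0, 0, 0, -1]],
  ],
)

```text
time_s: 12.4
eef_pos: [0.6268, -0.0419, 0.0558]
eef_rot: [0.002, -0.076, 0.997, -0.001]
wrist_force: [-1.3, -0.8, 9.9]
opening: 0.0
```

Call:
servo_tool(
  plan=[
    [[0, 0, 0.004, 0, -1], [0, 0, 0.006, 0, -1], [-0.0012, 0.0078, 0, 0, -1], [-0.0012, 0.0078, 0, 0, -1], [0, 0, 0, 0, -1], [0, 0, 0, 0, -1]],
  ],
)

```text
time_s: 13.0
eef_pos: [0.6223, -0.0248, 0.0633]
eef_rot: [-0.0, -0.077, 0.997, 0.0]
wrist_force: [0.2, 0.1, -0.9]
opening: -0.001
```

```bash
python3 look.py red "(.61,-.03)" 8 scene
```

```text
scene [ 0.6232 -0.0344] yaw rel 0.079 pca 0.194 L,W 0.058 0.036 along 0.052 lat 0.01 pcalat 0.0086
13.05 [ 0.6225 -0.0251  0.0634] [0.3 1.2 0.3]
```

View pics/scene8.png

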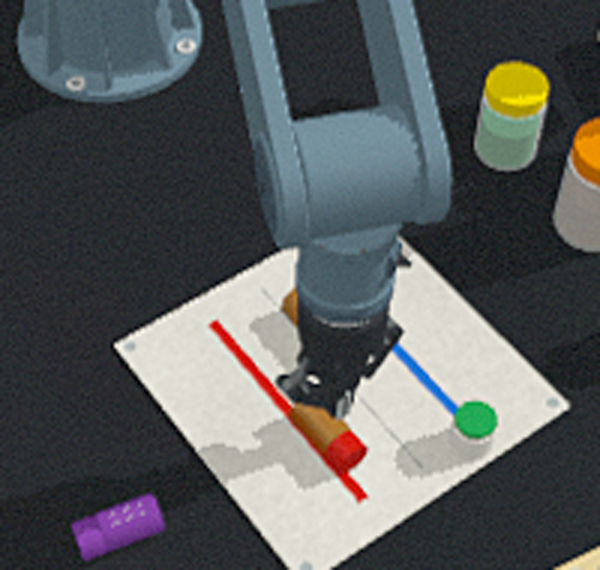

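Call:
servo_tool(
  plan=[
    [[0, 0, -0.005, 0, -1], [0, 0, -0.0047, 0, -1], [0, 0, 0, 0, -1], [0, 0, 0, 0, -1]],
  ],
)

```text
time_s: 13.45
eef_pos: [0.6231, -0.0257, 0.0552]
eef_rot: [0.0, -0.076, 0.997, -0.0]
wrist_force: [-3.8, 1.0, 11.3]
opening: 0.003
```

Call:
servo_tool(
  plan=[
    [[0.0006, -0.0038, 0, 0, -1], [0.0006, -0.0038, 0, 0, -1], [0.0006, -0.0038, 0, 0, -1], [0.0006, -0.0038, 0, 0, -1], [0.0006, -0.0038, 0, 0, -1], [0, 0, 0, 0, -1], [0, 0, 0, 0, -1], [0, 0, 0, 0, -1]],
  ],
)

```text
time_s: 14.25
eef_pos: [0.6268, -0.0454, 0.0559]
eef_rot: [0.001, -0.076, 0.997, -0.001]
wrist_force: [-3.5, -1.5, 13.9]
opening: -0.0
```

Call:
servo_tool(
  plan=[
    [[0, 0, 0.004, 0, -1], [0, 0, 0.01, 0, -1], [-0.01, 0.04, 0.02, 0, -1], [-0.02, 0.04, 0.02, 0, -1], [-0.02, 0.045, 0.02, 0, -1], [-0.02, 0.045, 0, 0, -1], [-0.02, 0.045, 0, 0, -1], [0, 0.01, 0, 0, -1]],
  ],
)

```text
time_s: 15.05
eef_pos: [0.5339, 0.182, 0.1269]
eef_rot: [-0.001, -0.079, 0.997, 0.001]
wrist_force: [0.5, -0.3, -0.0]
opening: 0.002
```

```bash
python3 look.py red "(.61,-.04)" 9
```

```text
top [ 0.6265 -0.0447] yaw rel 0.032 pca 0.029 L,W 0.057 0.033 along 0.0574 lat -0.0008 pcalat -0.001
scene [ 0.6252 -0.0445] yaw rel 0.026 pca -0.076 L,W 0.059 0.037 along 0.0524 lat -0.0003 pcalat -0.0009
15.15 [0.5365 0.1796 0.1271] [0.4 0.3 0.2]
```

View pics/top9.png

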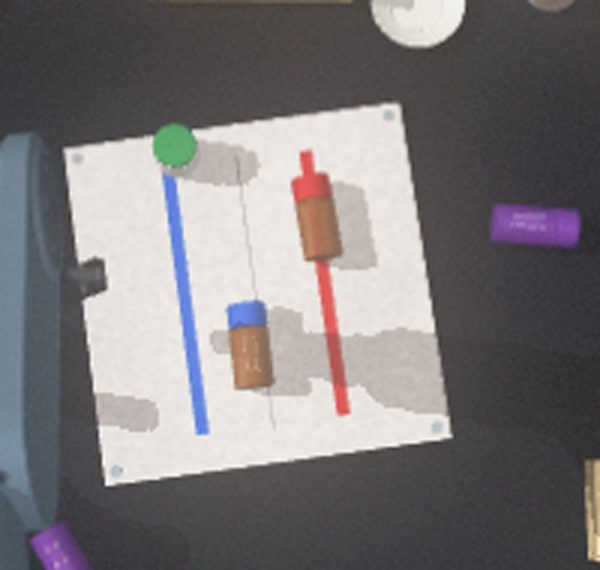

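Call:
servo_tool(
  plan=[
    [[-0.007, -0.045, 0, 0, -1], [-0.007, -0.045, 0, 0, -1], [-0.007, -0.045, 0, 0, -1], [-0.006, -0.042, 0, 0, -1], [0, 0, -0.03, 0, -1], [0, 0, -0.034, 0, -1], [0, 0, 0, 0, -1], [0, 0, 0, 0, -1]],
  ],
)

```text
time_s: 15.95
eef_pos: [0.5097, -0.0002, 0.0627]
eef_rot: [-0.001, -0.076, 0.997, 0.0]
wrist_force: [0.6, -0.5, 0.1]
opening: -0.001
```

Call:
servo_tool(
  plan=[
    [[0, 0, -0.004, 0, -1], [0, 0, -0.004, 0, -1], [0, 0, -0.001, 0, -1], [0, 0, 0, 0, -1], [0, 0, 0, 0, -1]],
  ],
)

```text
time_s: 16.45
eef_pos: [0.5106, 0.0009, 0.0546]
eef_rot: [0.001, -0.077, 0.997, -0.0]
wrist_force: [0.9, -0.8, 3.2]
opening: 0.002
```

Call:
servo_tool(
  plan=[
    [[0, 0, -0.0006, 0, -1], [-0.0009, 0.0062, 0, 0, -1], [-0.0009, 0.0062, 0, 0, -1], [-0.0009, 0.0062, 0, 0, -1], [-0.001, 0.0062, 0, 0, -1], [-0.001, 0.0062, 0, 0, -1], [-0.001, 0.0062, 0, 0, -1], [-0.001, 0.0062, 0, 0, -1]],
  ],
)

```text
time_s: 17.25
eef_pos: [0.5052, 0.0443, 0.0555]
eef_rot: [0.002, -0.077, 0.997, -0.001]
wrist_force: [0.1, -0.7, 10.4]
opening: 0.002
```

Call:
servo_tool(
  plan=[
    [[0, 0, 0, 0, -1], [0, 0, 0, 0, -1], [0, 0, 0.004, 0, -1], [0, 0, 0.006, 0, -1], [0.0017, -0.011, 0, 0, -1], [0.0017, -0.011, 0, 0, -1], [0, 0, 0, 0, -1], [0, 0, 0, 0, -1]],
  ],
)

```text
time_s: 18.05
eef_pos: [0.5064, 0.0216, 0.0629]
eef_rot: [-0.0, -0.076, 0.997, 0.0]
wrist_force: [-0.8, 0.1, -1.0]
opening: -0.003
```

```bash
python3 look.py blue "(.50,.035)" 10
```

```text
top [0.4745 0.0437] yaw rel 1.253 pca 1.36 L,W 0.034 0.018 along -0.0764 lat -0.0197 pcalat -0.0202
scene [0.5081 0.0366] yaw rel -0.031 pca 0.627 L,W 0.052 0.036 along -0.0403 lat -0.0324 pcalat -0.033
18.15 [0.5063 0.0222 0.0629] [-0.6 -0.1 -0.7]
```

View pics/scene10.png

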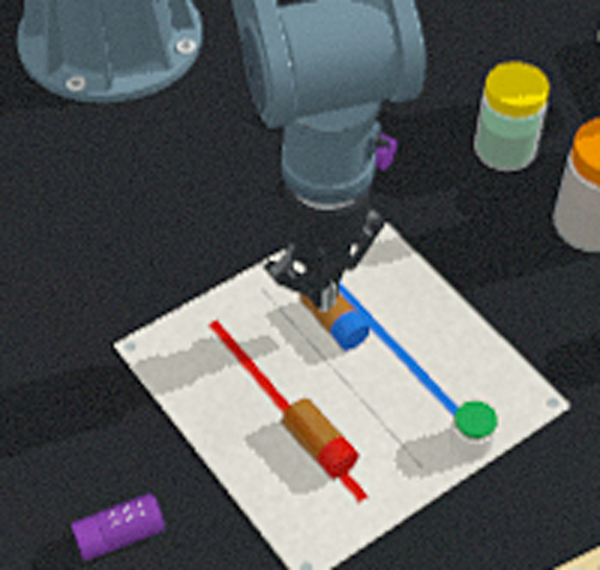

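Call:
servo_tool(
  plan=[
    [[-0.0005, 0.003, -0.005, 0, -1], [0, 0, -0.0045, 0, -1], [0, 0, 0, 0, -1], [0, 0, 0, 0, -1]],
  ],
)

```text
time_s: 18.55
eef_pos: [0.5064, 0.0249, 0.055]
eef_rot: [0.0, -0.077, 0.997, -0.001]
wrist_force: [-6.3, -2.2, 15.8]
opening: -0.001
```

Call:
servo_tool(
  plan=[
    [[-0.0009, 0.0057, 0, 0, -1], [-0.0009, 0.0057, 0, 0, -1], [-0.0009, 0.0057, 0, 0, -1], [-0.0009, 0.0057, 0, 0, -1], [-0.0009, 0.0057, 0, 0, -1], [-0.0009, 0.0057, 0, 0, -1], [-0.0009, 0.0057, 0, 0, -1], [0, 0, 0, 0, -1]],
  ],
)

```text
time_s: 19.35
eef_pos: [0.5011, 0.0662, 0.055]
eef_rot: [0.002, -0.077, 0.997, -0.0]
wrist_force: [-1.0, 1.2, 12.6]
opening: -0.006
```

Call:
servo_tool(
  plan=[
    [[0, 0, 0, 0, -1], [0, 0, 0.004, 0, -1], [0, 0, 0.006, 0, -1], [0.0014, -0.009, 0, 0, -1], [0.0014, -0.009, 0, 0, -1], [0, 0, 0, 0, -1], [0, 0, 0, 0, -1]],
  ],
)

```text
time_s: 20.05
eef_pos: [0.5024, 0.0467, 0.0634]
eef_rot: [-0.0, -0.076, 0.997, 0.0]
wrist_force: [-0.0, 0.1, -0.0]
opening: -0.003
```

```bash
python3 look.py blue "(.50,.05)" 11
```

```text
scene [0.5    0.0571] yaw rel 0.037 pca 0.4 L,W 0.053 0.038 along -0.0452 lat -0.0108 pcalat -0.013
20.15 [0.5024 0.0471 0.0635] [ 0.1 -0.1 -0.3]
```

View pics/scene11.png

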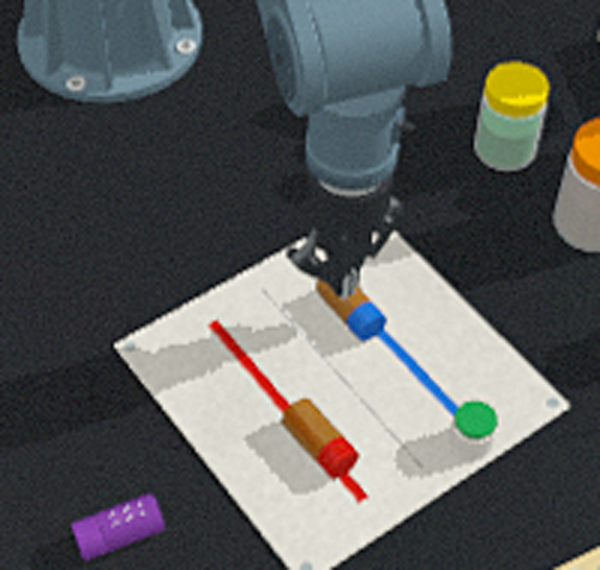

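Call:
servo_tool(
  plan=[
    [[0, 0, -0.005, 0, -1], [0, 0, -0.0047, 0, -1], [0, 0, 0, 0, -1], [0, 0, 0, 0, -1]],
  ],
)

```text
time_s: 20.55
eef_pos: [0.503, 0.0468, 0.0553]
eef_rot: [0.0, -0.077, 0.997, -0.001]
wrist_force: [-6.8, -3.3, 17.3]
opening: 0.004
```

Call:
servo_tool(
  plan=[
    [[-0.0007, 0.0045, 0, 0, -1], [-0.0007, 0.0045, 0, 0, -1], [-0.0007, 0.0045, 0, 0, -1], [-0.0007, 0.0045, 0, 0, -1], [-0.0007, 0.0045, 0, 0, -1], [0, 0, 0, 0, -1], [0, 0, 0, 0, -1], [0, 0, 0, 0, -1]],
  ],
)

```text
time_s: 21.35
eef_pos: [0.5001, 0.0698, 0.0557]
eef_rot: [0.001, -0.077, 0.997, -0.0]
wrist_force: [-5.6, 0.5, 17.7]
opening: 0.001
```

Call:
servo_tool(
  plan=[
    [[0, 0, 0.004, 0, -1], [0, 0, 0.01, 0, -1], [0, 0.02, 0.04, 0, -1], [0, 0.04, 0.03, 0, -1], [0, 0.045, 0.02, 0, -1], [0, 0.045, 0, 0, -1], [0, 0.03, 0, 0, -1], [0, 0, 0, 0, -1]],
  ],
)

```text
time_s: 22.15
eef_pos: [0.4984, 0.2532, 0.1584]
eef_rot: [0.0, -0.079, 0.997, 0.001]
wrist_force: [-0.1, -1.1, 0.5]
opening: 0.003
```

```bash
python3 look.py blue "(.49,.065)" 12;python3 look.py red "(.61,-.04)" 13
```

```text
top [0.5005 0.0677] yaw rel -0.03 pca -0.01 L,W 0.054 0.033 along -0.047 lat 0.0001 pcalat 0.0005
scene [0.4995 0.0676] yaw rel -0.057 pca -0.322 L,W 0.062 0.038 along -0.0441 lat -0.0004 pcalat -0.0031
22.25 [0.4985 0.2501 0.1578] [ 0.3  0.4 -0. ]
top [ 0.626  -0.0448] yaw rel 0.021 pca 0.022 L,W 0.058 0.033 along 0.057 lat -0.0008 pcalat -0.0008
scene [ 0.6252 -0.0446] yaw rel 0.026 pca -0.067 L,W 0.059 0.037 along 0.0524 lat -0.0005 pcalat -0.001
22.35 [0.4989 0.2488 0.1577] [-0.7  0.  -1.2]
```

View pics/top12.png

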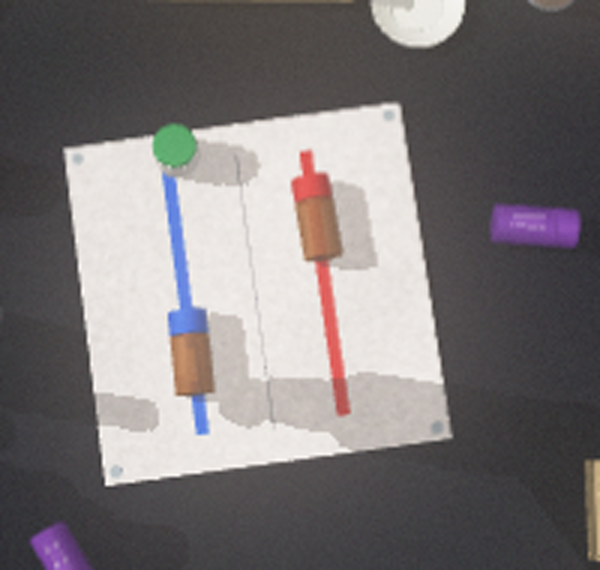

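View pics/scene12.png

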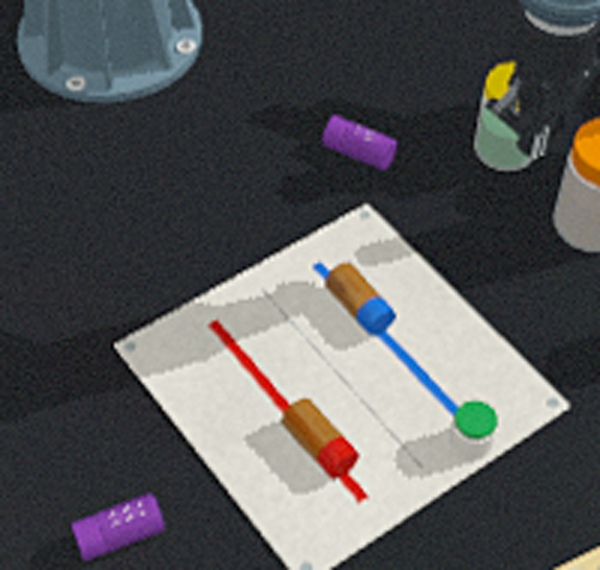

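```bash
python3 -c "
from bench import *
print(hand_in())"
```

```text
the job is handed in; nothing more can be done
None
```

I rolled the red-capped vial about 73 mm onto the red line, then the blue-capped vial about 55 mm onto the blue line, and handed the job in at about 22 s of the 58 s allowed. Each was moved by short strokes of the closed fingertips across its top. The force read at the end of each move never went above about 18 N.

| Last check | Red vial | Blue vial |
|---|---|---|
| Axis off the line's middle | within 1 mm in both cameras | within 0.5 mm in both cameras, by box fit |
| Angle to the line | about 0.02–0.03 rad | about 0.03–0.06 rad |
| Middle of vial along the line, from its centre (limit 90 mm) | about 55 mm | about 45 mm |

- **Disagreement:** a cruder second fit on the scene camera gave different readings for the blue vial: 3 mm off the line and 0.32 rad of tilt. I discounted it because the top camera and the pictures show the vial aligned. That fit also read the red vial several hundredths of a radian off, and it is skewed by the oblique view.
- **Not checked by measurement:** I did not re-measure the bystanders. The tool never touched them, and those in view looked unmoved in the last pictures. The arm ended raised and clear of everything.

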